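# Fetch the seed jar from behind the pots

### The arm

A 6-joint arm with a two-finger parallel gripper is mounted at the origin on the work surface. World frame = base frame: x ahead of the robot, y to its left, z up, the work surface at z = 0. Lengths are in mm, angles in rad, forces in N, time in s.
With the tool pointing down it reaches from about 375 to 975 mm from the base axis. Payload 3.8 kg.
Tool frame: the origin (TCP) lies on the front face of the gripper's body, between the roots of the fingers; the fingertips stand 73 mm ahead of it and the grasp point (between the pads) lies 54 mm ahead of it (ctrl.tips_ahead is the z of the fingertips in the tool frame, in mm); z points along the fingers, x is the direction in which the jaws open and shut, and the axes are right-handed (so a half turn about z gives the same grasp; the last joint's range is limited). The gripper opens to 85 mm and grips with 20 to 120 N. Pads are 22 mm wide; open, the fingers measure 114 mm over their backs; the gripper's body (76 mm by 85 mm) begins 54 mm behind the grasp point. The pads swing forward as they close: fully open they stand 13 mm farther back than shut.
Start: joints at [-0.037, 0.264, 1.604, -0, 1.274, -0.037], TCP at [674.995, -0.002, 303.88] pointing down, gripper open.
Joint ranges: [-2.63, 2.63], [-0.94, 2.18], [0.31, 2.57], [-1.31, 4.45], [0, 2.66], [-2.55, 2.55]. Speed limits (rad/s): [2.57, 2.57, 3.14, 3.14, 3.14, 3.14].

### API

Orientations are given as a unit quaternion [x, y, z, w].
In Python, from station import ctrl gives the robot as it stands.
- The arm moves only by the tool carry_out, never from a script. Its argument "deltas" is a list of rows, each a list of 7 numbers: the turn, a rotation vector about the world's x, y, z in rad, then the shift along the world's x, y, z in m, then the closure in counts, from 0 (fully open) to 255 (shut). A call has 1 to 20 rows; each row is the pose to reach, as a shift and turn from the pose commanded when the call began; what a row does not reach only later rows make up. A row lasts 1/12 s, in which the tool goes at most 41.7 mm and 7.16 degrees, less where a joint would pass 70% of its speed; a pose out of reach is approached as far as the arm can. A call with a gripper value outside its range is refused whole. The fingers move at their own pace and stop on an object; "grip_force" is the grip in N (left out, the last holds). Time passes only in rows, so rows that repeat a pose let the fingers close. It gives the time, the measured TCP pose, the force and the opening at its end, in the units of the state.
- ctrl.observe(): the state, without advancing time (a new reading comes with each control period).
- ctrl.read_camera(name): name is "scene" or "side" or "wrist"; returns (picture, depth): 420x560x3 uint8, red, green, blue; 420x560 float32, mm along the optical axis (not along the pixel's ray), 0 where there is no reading.
- ctrl.camera_model(name): a dict with "intrinsics" (3x3 intrinsics, pixels), "k1" (the pictures are not rectified: a ray, as slopes to the right and down, at radius r is drawn at 1 + k1 r^2 times it, then the intrinsics apply), "R" (3x3) and "t" (3): a world point X has camera coordinates R X + t; the wrist camera has in their place "T_tool_cam" (4x4, takes a point from camera to tool coordinates, whose origin is the TCP and whose axes are the tool frame's). Camera axes: x right, y down, z forward; pixel columns grow to the right and rows downward; lengths in mm; the calibration is good to about 2 mm. A picture is of the moment at which its call begins: read the wrist's pose just before it. camera_model takes no time and is no camera call.
- ctrl.sign_off(): hands the job in, once; it reports no verdict.
Trained networks look in the newest picture that a camera, given by its name, has taken for a name from the list of things; names that differ only in an ending like _2 or _b are one class to them, and where a whole thing is asked for, a point or a joint stands for the part that bears it (a point fixed in the world has none). Each returns a list of dicts, best first, with "conf" (0 to 1); they miss things now and then, are a little off and sometimes report something else, mostly with a low value. They report only what shows in the picture. A call takes as long as a camera call.
- ctrl.masks_of(label, camera): "mask" (420x560 bool, what is visible of it) and "extent" ([left, top, right, bottom] in pixels, round what is visible of it).
- ctrl.tip_of(label, camera): "point" ([column, row] in pixels: a listed point, or the origin of a listed thing).
The state is a dict: "time": time; "qpos": joint angles; "qd": joint speeds; "joint_efforts": joint torques, N m; "ee_pos": TCP position; "ee_rot": TCP orientation; "contact_force": force on the tool from outside, world axes, zero at the start; "torque": the same for the moment, N m; "gripper_width": finger opening in mm.
Only numpy, scipy, OpenCV 4.12 (cv2) and the standard library are available. Lean on these libraries where they do the work, as an engineer would, in place of code of your own. Each camera call takes 0.05 s, during which the arm holds its last target. There are 200 camera calls.

### The job

Get me the glass jar with the orange cap from the back of the little grey shelf: first clear the white pot, the clay pot and the green tin out of the way, standing all three upright in the black tray, then set the jar gently and upright in the middle of the round cork mat, and only after that put the three back, each standing centred on the very coloured mat it came from. Tip nothing over, and leave the jar with the black cap where it is.

Things in the scene. Friction and masses are not known exactly. Their poses are not given: they have to be found in the camera images.
- white_pot: tall round white plastic plant pot, open at the top: 66 mm across the rim, 50 mm across the foot, 115 mm high, near upright rim band over the top 27 mm, wall 3 mm, 0.09 kg. Origin: centre of its underside; z up. Starts upright centred on one of the coloured mats.
- clay_pot: tall round terracotta plant pot, open at the top: 66 mm across the upright rim band (top 32 mm), 54 mm across the foot, 115 mm high, wall 5 mm, 0.26 kg. Origin: centre of its underside; z up. Starts upright centred on one of the coloured mats.
- green_tin: closed green metal tin with a steel lid: 46 mm (its x) by 60 mm (its y), 115 mm high (its z), 0.2 kg. Origin: centre of its underside. Starts upright centred on one of the coloured mats; its x axis points roughly across the shelf, to the back row.
- orange_jar: glass jar with an orange twist cap, 56 mm across, 65 mm high (glass to 51 mm, cap 51 mm across above), 0.2 kg. Origin: centre of its underside; z up. Stands at the back of the shelf, behind and between the three taller things (65 mm further back than their row). This is the jar to fetch.
- black_jar: glass jar with a black twist cap, 56 mm across, 65 mm high (glass to 51 mm, cap 51 mm across above), 0.2 kg. Origin: centre of its underside; z up. Stands at the back of the shelf, behind and between the three taller things (65 mm further back than their row). It stands beside the orange-capped jar, centres about 96 mm apart along the shelf, and stays where it is.
- mat_red: Red round plastic mat, 84 mm across, 3 mm thick, fixed on the low grey shelf. Origin: centre of its underside, which lies on the shelf top; x points across the shelf from its front edge (robot side) to its back row, y along the front row. One of the three things stands centred on it at the start; which one changes. The shelf is a fixed upturned crate, 180 mm (x) by 290 mm (y), its flat top 45 mm above the table; the three mats stand in a row along its front, 95 mm apart.
- mat_yellow: Yellow round plastic mat, 84 mm across, 3 mm thick, fixed on the low grey shelf. Origin: centre of its underside, which lies on the shelf top; x points across the shelf from its front edge (robot side) to its back row, y along the front row. One of the three things stands centred on it at the start; which one changes.
- mat_blue: Blue round plastic mat, 84 mm across, 3 mm thick, fixed on the low grey shelf. Origin: centre of its underside, which lies on the shelf top; x points across the shelf from its front edge (robot side) to its back row, y along the front row. One of the three things stands centred on it at the start; which one changes.
- tray: fixed shallow black plastic tray on the table to one side (left or right): 310 mm along its x, 150 mm along its y, rim 14 mm high, walls and floor 4 mm thick. Origin: centre of its underside at table height, so things inside stand 4 mm above the origin. Room for the three things in a row along its x, 95 mm apart.
- cork_mat: fixed round cork mat on the table on the other side: 110 mm across, 6 mm thick. Origin: centre of its underside at table height.

How it is judged (in metres and radians):
On the way, in this order (a step that is already met when the one before it is completed fails the run):
1. the white pot, the clay pot and the green tin all stand upright in the black tray, the orange-capped jar still in its place (x of white_pot in the frame of tray between -0.13 and 0.13 m and y of white_pot in the frame of tray between -0.05 and 0.05 m and z of each of white_pot, clay_pot, green_tin in the frame of tray below 0.012 m and angle between each of white_pot, clay_pot, green_tin's own z axis and vertical below 0.15 rad and linear speed of each of white_pot, clay_pot, green_tin below 0.03 m/s and x of clay_pot in the frame of tray between -0.13 and 0.13 m and y of clay_pot in the frame of tray between -0.05 and 0.05 m and x of green_tin in the frame of tray between -0.13 and 0.13 m and y of green_tin in the frame of tray between -0.05 and 0.05 m and distance of orange_jar from where it was at the start of the episode below 0.03 m), for 0.2 s.
2. the orange-capped jar stands upright in the middle of the cork mat while the three are still in the tray (horizontal distance between orange_jar and cork_mat below 0.015 m and z of orange_jar in the frame of cork_mat below 0.012 m and angle between orange_jar's own z axis and vertical below 0.1 rad and linear speed of each of orange_jar, white_pot, clay_pot, green_tin below 0.03 m/s and x of white_pot in the frame of tray between -0.13 and 0.13 m and y of white_pot in the frame of tray between -0.05 and 0.05 m and z of each of white_pot, clay_pot, green_tin in the frame of tray below 0.012 m and angle between each of white_pot, clay_pot, green_tin's own z axis and vertical below 0.15 rad and x of clay_pot in the frame of tray between -0.13 and 0.13 m and y of clay_pot in the frame of tray between -0.05 and 0.05 m and x of green_tin in the frame of tray between -0.13 and 0.13 m and y of green_tin in the frame of tray between -0.05 and 0.05 m), for 0.2 s.
At the end, for the whole second after the job is handed in: The orange-capped jar stands upright within 15 mm of the centre of the cork mat; the white pot, clay pot and green tin stand upright within 15 mm of where each stood at the start (its turn does not matter); the black-capped jar is within 20 mm of its start; all is released and at rest (horizontal distance between orange_jar and cork_mat below 0.015 m and z of orange_jar in the frame of cork_mat below 0.012 m and angle between each of orange_jar, white_pot, clay_pot, green_tin's own z axis and vertical below 0.1 rad and linear speed of orange_jar below 0.03 m/s and distance of each of white_pot, clay_pot, green_tin from where it was at the start of the episode below 0.015 m and linear speed of each of white_pot, clay_pot, green_tin below 0.02 m/s and distance of black_jar from where it was at the start of the episode below 0.02 m); the robot touches nothing.
It fails at once if a pot, the tin or a jar is tipped over (more than about 40 degrees) (angle between any of white_pot, clay_pot, green_tin, orange_jar, black_jar's own z axis and vertical above 0.7 rad).
It fails at once if the black-capped jar is shifted more than 25 mm (distance of black_jar from where it was at the start of the episode above 0.025 m).
It fails at once if the glass jar is dropped or pressed hard on the cork mat (over 40 N) (contact force between orange_jar and cork_mat above 40 N).
It also fails if it takes over 144 s, if anything falls off the work surface, if the arm or the gripper's body presses on something with over 40 N, if the wrist force passes 120 N, or if a joint passes its speed limit or range.

## Working session

There is one attempt and no reset: what is moved stays moved. The work goes in short steps, Python scripts to look and compute and a tool call to move; the robot and the scene stay as the last step left them, time stands still between calls to the robot, and variables do not carry over. Pictures are saved under pics/ and viewed, about 12 in all and at most 16, crops included, and the job is handed in when it is done.

Besides the shell and the picture viewer there is one more tool, called as a command line: name --pt "numbers of a row" for each row, then --argument value for the rest. carry_out: Moves the arm, as the interface text tells. Its arguments: {"type":"object","properties":{"deltas":{"type":"array"},"grip_force":{"type":"number"}},"required":["deltas"]}

```bash
mkdir -p pics; ls
cat > h.py <<'E'
import numpy as np, cv2
from station import ctrl
from scipy.spatial.transform import Rotation as Rn
def cam(name):
    m=ctrl.camera_model(name)
    if 'R' in m: return m,np.array(m['R']),np.array(m['t'])
    s=ctrl.observe(); T=np.array(m['T_tool_cam']); Rt=Rn.from_quat(s['ee_rot']).as_matrix()
    Rwc=Rt@T[:3,:3]; p=Rt@T[:3,3]+np.array(s['ee_pos'])
    return m,Rwc.T,-Rwc.T@p
def cloud(name):
    m,R,t=cam(name); im,d=ctrl.read_camera(name)
    K=np.array(m['intrinsics']); v,u=np.mgrid[:420,:560]
    dist=np.array([m['k1'],0,0,0.])
    n=cv2.undistortPoints(np.stack([u.ravel(),v.ravel()],1).astype(float)[:,None],K,dist)[:,0]
    P=np.c_[n,np.ones(len(n))]*d.reshape(-1,1)
    X=((P-t)@R).reshape(420,560,3); X[d==0]=np.nan
    return im,d,X,(m,R,t)
def proj(c,X):
    m,R,t=c
    return cv2.projectPoints(np.atleast_2d(X).astype(float),cv2.Rodrigues(R)[0],t,np.array(m['intrinsics']),np.array([m['k1'],0,0,0.]))[0][:,0]
def save(im,n): cv2.imwrite('pics/'+n+'.png',im[...,::-1])
E
python3 - <<'E'
from h import *
names=['white_pot','clay_pot','green_tin','orange_jar','black_jar','mat_red','mat_yellow','mat_blue','tray','cork_mat']
ims=[]
for c in ['scene','side']:
    im,d,X,cm=cloud(c); ims.append(im)
    np.savez(c+'.npz',im=im,X=X)
    print(c,'campos',(-cm[1].T@cm[2]).round())
    for n in names:
        for r in ctrl.masks_of(n,c)[:2]:
            P=X[r['mask']]; P=P[~np.isnan(P[:,0])]
            print(n,round(r['conf'],2),r['extent'],len(P),np.nanmedian(P,0).round() if len(P) else '', np.percentile(P,[2,98],axis=0).round().tolist() if len(P) else '')
save(np.vstack(ims)[::1],'a')
cv2.imwrite('pics/a.png',cv2.resize(np.hstack(ims),(800,300))[...,::-1])
save(ims[0],'s0');save(ims[1],'d0')
E
```

```text
pics
scene campos [1265.  429.  605.]
white_pot 0.7 [239.1, 141.8, 274.3, 197.2] 1566 [578. -53. 139.] [[532.0, -92.0, 79.0], [595.0, -31.0, 163.0]]
green_tin 0.73 [324.4, 168.9, 372.1, 242.7] 2698 [588. 136. 120.] [[550.0, 100.0, 53.0], [592.0, 159.0, 164.0]]
orange_jar 0.76 [239.2, 192.1, 275.3, 234.2] 1253 [649. -10.  89.] [[613.0, -41.0, 47.0], [661.0, 7.0, 111.0]]
black_jar 0.64 [284.0, 203.6, 321.9, 253.3] 1383 [647.  85.  91.] [[611.0, 54.0, 48.0], [658.0, 103.0, 111.0]]
black_jar 0.22 [243.0, 141.8, 275.3, 194.3] 1543 [578. -54. 139.] [[532.0, -93.0, 83.0], [595.0, -31.0, 163.0]]
mat_red 0.49 [237.0, 194.1, 280.0, 210.0] 143 [556. -40.  48.] [[527.0, -104.0, 43.0], [651.0, -24.0, 102.0]]
mat_red 0.37 [326.3, 168.1, 372.1, 242.7] 2630 [588. 136. 121.] [[551.0, 100.0, 54.0], [592.0, 159.0, 164.0]]
mat_yellow 0.62 [276.5, 207.7, 286.6, 226.7] 118 [587.   5.  47.] [[562.0, -9.0, 46.0], [607.0, 25.0, 50.0]]
mat_blue 0.9 [320.7, 227.1, 367.3, 247.5] 392 [592. 133.  47.] [[554.0, 88.0, 45.0], [608.0, 165.0, 50.0]]
tray 0.71 [324.9, 167.1, 373.4, 242.5] 2708 [588. 136. 120.] [[550.0,
[... 901 characters left out ...]
.] [[621.0, -42.0, 107.0], [654.0, -4.0, 112.0]]
black_jar 0.66 [232.9, 191.9, 261.2, 208.7] 248 [631.  70. 109.] [[584.0, 55.0, 90.0], [651.0, 101.0, 160.0]]
mat_red 0.92 [295.4, 195.0, 332.4, 215.8] 363 [545. -47.  47.] [[523.0, -99.0, 45.0], [600.0, -22.0, 53.0]]
mat_yellow 0.82 [263.1, 214.2, 300.9, 240.4] 377 [546.  47.  47.] [[525.0, -7.0, 45.0], [599.0, 71.0, 50.0]]
mat_blue 0.75 [226.2, 243.4, 267.6, 263.9] 230 [541. 144.  47.] [[529.0, 99.0, 45.0], [585.0, 166.0, 50.0]]
tray 0.9 [122.1, 265.2, 285.5, 418.5] 12539 [470. 310.   4.] [[337.0, 230.0, 1.0], [638.0, 385.0, 15.0]]
cork_mat 0.66 [378.3, 162.7, 422.2, 195.0] 995 [ 495. -319.    6.] [[447.0, -369.0, 2.0], [544.0, -270.0, 9.0]]
```

```bash
cat > fit.py <<'E'
from h import *
from scipy.optimize import least_squares
def circ(P,r):
    P=P[:,:2]; c0=P.mean(0)
    o=least_squares(lambda c:np.hypot(*(P-c).T)-r,c0,loss='soft_l1',f_scale=2)
    return o.x.round(1),len(P),np.abs(o.fun).mean().round(1)
E
python3 - <<'E'
from fit import *
print(ctrl.observe()['ee_rot'])
C=[np.load(c+'.npz')['X'].reshape(-1,3) for c in ('scene','side')]
im,d,X,cm=cloud('wrist'); save(im,'w0'); C.append(X.reshape(-1,3)); np.savez('wrist.npz',im=im,X=X)
def box(P,x,y,z): return P[(abs(P[:,0]-x[0])<x[1])&(abs(P[:,1]-y[0])<y[1])&(P[:,2]>z[0])&(P[:,2]<z[1])]
for k,P in zip(('scene','side','wrist','all'),C+[np.vstack(C)]):
    P=P[~np.isnan(P[:,0])]
    print(k)
    for n,cx,cy in (('white',562,-60),('clay',563,35)):
        Q=box(P,(cx,45),(cy,45),(138,157))
        Q=Q[np.hypot(*(Q[:,:2]-[cx,cy]).T)>25]
        if len(Q)>30: print(n,circ(Q,33))
    Q=box(P,(565,40),(131,45),(158,168))
    if len(Q)>30:
        print('tin',cv2.minAreaRect(Q[:,:2].astype(np.float32)), ((np.percentile(Q,1,axis=0)+np.percentile(Q,99,axis=0))/2).round(1), np.median(Q[:,2]).round(1))
    for n,cx,cy in (('oj',633,-20),('bj',633,77)):
        Q=box(P,(cx,40),(cy,40),(106,118))
        if len(Q)>30:print(n,'mid',((np.percentile(Q,1,axis=0)+np.percentile(Q,99,axis=0))/2).round(1),np.ptp(np.percentile(Q,[1,99],axis=0),axis=0).round(),len(Q))
    Q=box(P,(497,80),(-320,80),(4,10))
    if len(Q)>30:print('cork mid',((np.percentile(Q,1,axis=0)+np.percentile(Q,99,axis=0))/2).round(1),np.ptp(np.percentile(Q,[1,99],axis=0),axis=0).round())
    Q=box(P,(490,200),(308,120),(9,20))
    if len(Q)>30:print('tray',[np.round(a,2) for a in cv2.minAreaRect(Q[:,:2].astype(np.float32))],len(Q))
E
python3 -c "
import cv2,numpy as np
a=[cv2.imread('pics/%s.png'%n) for n in('s0','w0')]
cv2.imwrite('pics/v1.png',cv2.resize(np.hstack([a[0][100:380,100:540],a[1][:280*2,:][70:350,60:500]]),(800,255)))"
```

```text
[ 1.00000000e+00  1.07940446e-05 -9.42031686e-06  3.12123068e-06]
scene
white (array([563.4, -62.2]), 567, np.float64(2.0))
clay (array([566.8,  33.1]), 545, np.float64(2.2))
tin ((568.3553466796875, 127.89508819580078), (62.701019287109375, 48.52338409423828), 89.56006622314453) [568.6 128.7 161.4] 162.5
oj mid [632.8 -19.6 108.9] [51. 50.  5.] 390
bj mid [624.4  69.8 110.9] [62. 62.  9.] 469
cork mid [ 499.3 -320.9    6.1] [101. 101.   4.]
tray [array([489.21, 307.24]), array([314.43, 151.24]), np.float64(5.41)] 1136
side
white (array([560.7, -60.1]), 378, np.float64(1.9))
clay (array([563.3,  34.5]), 381, np.float64(2.7))
tin ((564.4228515625, 129.09304809570312), (58.903594970703125, 48.210533142089844), 87.47129821777344) [564.1 129.4 161.5] 162.4
oj mid [635.3 -20.3 109.5] [41. 45.  5.] 151
bj mid [629.3  77.7 109.5] [48. 49.  5.] 241
cork mid [ 495.4 -320.8    6.5] [101. 102.   5.]
tray [array([488.38, 307.83]), array([313.77, 151.29]), np.float64(5.8)] 1131
wrist
white (array([564.7, -66.4]), 1369, np.float64(0.8))
clay (array([566.8,  33.3]), 2105, np.float64(2.3))
tin ((565.6278686523438, 111.77332305908203), (36.303871154785156, 48.289859771728516), 88.86646270751953) [566.1 111.4 161.5] 162.8
oj mid [631.3 -23.  109.3] [48. 48.  4.] 2882
bj mid [628.6  73.6 109.5] [48. 48.  4.] 3885
all
white (array([563.9, -64.8]), 2314, np.float64(2.1))
clay (array([566.2,  33.7]), 3031, np.float64(2.3))
tin ((566.555419921875, 126.242431640625), (65.09335327148438, 53.215152740478516), 88.06031036376953) [566.1 125.4 161.5] 162.7
oj mid [631.7 -22.5 109.2] [48. 49.  5.] 3423
bj mid [628.5  73.6 109.3] [50. 49.  4.] 4595
cork mid [ 497.4 -321.1    6.4] [103. 102.   5.]
tray [array([489.15, 307.63]), array([314.53, 151.79]), np.float64(5.36)] 2267
```

View pics/v1.png

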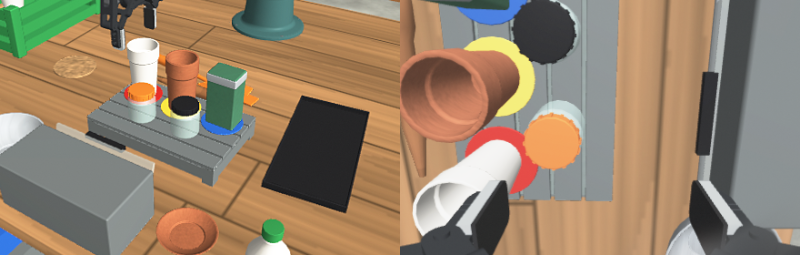

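The picture shows the white pot (scene crop ~143,60) on red, the clay pot (~182,75) on yellow and the green tin (~227,95) on blue. Both jars are behind them, the tray is on the robot's left and the cork mat (~75,67) is on its right. A grey box stands behind the shelf. I'll do one check for obstacles, then move.

Run:
```python
from fit import *
print('tips',ctrl.tips_ahead, ctrl.observe()['gripper_width'])
P=np.vstack([np.load(c+'.npz')['X'].reshape(-1,3) for c in ('scene','side','wrist')]); P=P[~np.isnan(P[:,0])]
print('cols y',list(range(-450,450,60)))
for x in range(330,900,40):
    print(x,[int(np.percentile(Q[:,2],98)) if len(Q:=P[(P[:,0]>=x)&(P[:,0]<x+40)&(P[:,1]>=y)&(P[:,1]<y+60)])>5 else -99 for y in range(-450,450,60)])
```

```text
tips 72.6 85.30664780765225
cols y [-450, -390, -330, -270, -210, -150, -90, -30, 30, 90, 150, 210, 270, 330, 390]
330 [2, 1, 1, 3, 25, 26, 19, 14, 14, 9, 2, 14, 14, 14, 3]
370 [2, 1, 2, 2, 23, 25, 25, 14, 10, 10, 2, 14, 6, 14, 2]
410 [2, 5, 6, 2, 1, 15, 25, 26, 32, 33, 1, 14, 6, 14, 2]
450 [2, 8, 8, 2, 1, 13, 24, 27, 33, 35, 2, 13, 6, 14, 2]
490 [2, 8, 8, 4, 2, 45, 162, 46, 46, 47, 46, 14, 6, 14, 2]
530 [2, 6, 7, 1, 1, 162, 163, 163, 163, 164, 162, 14, 6, 14, 2]
570 [2, 2, 2, 1, 1, 49, 162, 328, 163, 163, 161, 14, 6, 13, 14]
610 [2, 2, 1, 1, 1, 46, 111, 472, 111, 110, 46, 15, 14, 14, 14]
650 [2, 2, 1, 1, 1, 46, 108, 348, 488, 47, 46, 6, 2, 2, 2]
690 [2, 2, 1, 1, 1, 39, 44, 448, 458, 45, 45, 2, 2, 2, 2]
730 [139, 2, 1, 54, 55, 1, 1, 337, 1, 1, 1, 2, 2, 2, 2]
770 [155, 2, 1, 53, 53, 97, 100, 99, 99, 99, 18, 17, 2, 2, 2]
810 [21, 20, 51, 53, 7, 101, 101, 101, 101, 101, 16, 17, 139, 140, 3]
850 [20, 19, 16, 55, 55, 101, 101, 101, 101, 101, 18, 17, 140, 140, 2]
890 [2, 2, 1, 53, 54, 100, 101, 101, 101, 100, 1, 2, 2, 2, 2]
```

carry_out --pt "0 0 0 -0.006 0.006 -0.003 0" --pt "0 0 0 -0.018 0.02 -0.009 0" --pt "0 0 0 -0.034 0.039 -0.017 0" --pt "0 0 0 -0.052 0.06 -0.026 0" --pt "0 0 0 -0.07 0.082 -0.035 0" --pt "0 0 0 -0.086 0.102 -0.043 0" --pt "0 0 0 -0.099 0.117 -0.049 0" --pt "0 0 0 -0.106 0.125 -0.052 0" --pt "0 0 0 -0.109 0.128 -0.054 0" --pt "0 0 0 -0.109 0.128 -0.056 0" --pt "0 0 0 -0.109 0.128 -0.062 0" --pt "0 0 0 -0.109 0.128 -0.07 0" --pt "0 0 0 -0.109 0.128 -0.078 0" --pt "0 0 0 -0.109 0.128 -0.086 0" --pt "0 0 0 -0.109 0.128 -0.094 0" --pt "0 0 0 -0.109 0.128 -0.102 0" --pt "0 0 0 -0.109 0.128 -0.108 0" --pt "0 0 0 -0.109 0.128 -0.111 0" --pt "0 0 0 -0.109 0.128 -0.111 0" --pt "0 0 0 -0.109 0.128 -0.111 0" --grip_force 40

```text
time: 2.82
ee_pos: [566.0, 128.0, 192.7]
ee_rot: [1.0, 0.0, -0.0, 0.0]
contact_force: [-0.7, 0.3, 0.4]
gripper_width: 85.3
```

carry_out --pt "0 0 0 0 0 0 40" --pt "0 0 0 0 0 0 60" --pt "0 0 0 0 0 0 80" --pt "0 0 0 0 0 0 100" --pt "0 0 0 0 0 0 120" --pt "0 0 0 0 0 0 140" --pt "0 0 0 0 0 0 170" --pt "0 0 0 0 0 0 200" --pt "0 0 0 0 0 0 230" --pt "0 0 0 0 0 0 255" --pt "0 0 0 0 0 0 255" --pt "0 0 0 0 0 0 255" --grip_force 40

```text
time: 3.82
ee_pos: [566.2, 128.0, 193.4]
ee_rot: [1.0, -0.0, 0.0, -0.0]
contact_force: [-1.5, -0.3, 5.2]
gripper_width: 45.9
```

carry_out --pt "0 0 0 0 0 0.004 255" --pt "0 0 0 0 0 0.012 255" --pt "0 0 0 0 0 0.022 255" --pt "0 0 0 0 0 0.032 255" --pt "0 0 0 0.001 0.003 0.036 255" --pt "0 0 0 0.001 0.01 0.038 255" --pt "0 0 0 0.003 0.022 0.038 255" --pt "0 0 0 0.005 0.038 0.038 255" --pt "0 0 0 0.007 0.056 0.038 255" --pt "0 0 0 0.009 0.075 0.038 255" --pt "0 0 0 0.011 0.094 0.038 255" --pt "0 0 0 0.014 0.113 0.038 255" --pt "0 0 0 0.016 0.132 0.038 255" --pt "0 0 0 0.018 0.15 0.038 255" --pt "0 0 0 0.02 0.166 0.038 255" --pt "0 0 0 0.022 0.178 0.036 255" --pt "0 0 0 0.023 0.185 0.032 255" --pt "0 0 0 0.023 0.188 0.024 255" --pt "0 0 0 0.023 0.189 0.014 255" --pt "0 0 0 0.023 0.189 0.004 255"

```text
time: 5.48
ee_pos: [588.7, 316.6, 195.5]
ee_rot: [1.0, -0.0, -0.0, 0.0]
contact_force: [-0.1, 0.6, -2.1]
gripper_width: 45.8
```

carry_out --pt "0 0 0 0 0 -0.01 255" --pt "0 0 0 0 0 -0.02 255" --pt "0 0 0 0 0 -0.03 255" --pt "0 0 0 0 0 -0.037 255" --pt "0 0 0 0 0 -0.042 255" --pt "0 0 0 0 0 -0.044 255" --pt "0 0 0 0 0 -0.046 255" --pt "0 0 0 0 0 -0.047 255" --pt "0 0 0 0 0 -0.047 255" --pt "0 0 0 0 0 -0.047 255"

```text
time: 6.32
ee_pos: [589.3, 317.2, 150.5]
ee_rot: [1.0, 0.0, 0.0, -0.0]
contact_force: [0.3, -0.3, -1.8]
gripper_width: 45.7
```

carry_out --pt "0 0 0 0 0 -0.001 255" --pt "0 0 0 0 0 -0.001 200" --pt "0 0 0 0 0 -0.001 100" --pt "0 0 0 0 0 -0.001 60" --pt "0 0 0 0 0 -0.001 50" --pt "0 0 0 0 0 -0.001 50" --pt "0 0 0 0 0 0.006 50" --pt "0 0 0 0 0 0.02 50" --pt "0 0 0 0 0 0.04 50" --pt "0 0 0 0 0 0.06 30" --pt "0 0 0 0 -0.004 0.08 0" --pt "0 0 0 -0.002 -0.02 0.094 0" --pt "0 0 0 -0.004 -0.045 0.1 0" --pt "0 0 0 -0.006 -0.075 0.1 0" --pt "0 0 0 -0.009 -0.107 0.1 0" --pt "0 0 0 -0.012 -0.14 0.1 0" --pt "0 0 0 -0.015 -0.172 0.1 0" --pt "0 0 0 -0.018 -0.203 0.1 0" --pt "0 0 0 -0.02 -0.231 0.1 0" --pt "0 0 0 -0.022 -0.254 0.1 0"

```text
time: 7.98
ee_pos: [567.0, 61.0, 251.8]
ee_rot: [1.0, -0.0, 0.001, 0.0]
contact_force: [0.6, -0.8, 0.5]
gripper_width: 85.1
```

carry_out --pt "0 0 0 -0.002 -0.016 0 0" --pt "0 0 0 -0.002 -0.025 0 0" --pt "0 0 0 -0.002 -0.029 -0.002 0" --pt "0 0 0 -0.002 -0.0295 -0.007 0" --pt "0 0 0 -0.002 -0.0295 -0.016 0" --pt "0 0 0 -0.002 -0.0295 -0.026 0" --pt "0 0 0 -0.002 -0.0295 -0.036 0" --pt "0 0 0 -0.002 -0.0295 -0.046 0" --pt "0 0 0 -0.002 -0.0295 -0.052 0" --pt "0 0 0 -0.002 -0.0295 -0.056 0" --pt "0 0 0 -0.002 -0.0295 -0.057 0" --pt "0 0 0 -0.002 -0.0295 -0.057 0" --pt "0 0 0 -0.002 -0.0295 -0.057 0"

```text
time: 9.07
ee_pos: [565.4, 33.5, 193.2]
ee_rot: [1.0, 0.0, 0.0, 0.0]
contact_force: [0.4, 0.3, -0.4]
gripper_width: 85.5
```

carry_out --pt "0 0 0 0 0 0 20" --pt "0 0 0 0 0 0 35" --pt "0 0 0 0 0 0 50" --pt "0 0 0 0 0 0 65" --pt "0 0 0 0 0 0 80" --pt "0 0 0 0 0 0 100" --pt "0 0 0 0 0 0 150" --pt "0 0 0 0 0 0 255" --pt "0 0 0 0 0 0 255" --pt "0 0 0 0 0 0 255"

```text
time: 9.9
ee_pos: [565.4, 33.5, 193.9]
ee_rot: [1.0, -0.0, 0.001, 0.0]
contact_force: [-2.8, -0.1, 5.7]
gripper_width: 64.4
```

Run:
```python
from fit import *
s=ctrl.observe(); print(s['gripper_width'],s['ee_pos'])
ims=[]
for c in ('side','wrist'):
    im,d,X,cm=cloud(c); ims.append(im); P=X.reshape(-1,3); P=P[~np.isnan(P[:,0])]
    print(proj(cm,s['ee_pos']).round())
    Q=P[(np.abs(P[:,0]-565)<45)&(np.abs(P[:,1]-33)<45)&(P[:,2]>135)&(P[:,2]<160)]
    print(len(Q), np.percentile(Q,[1,50,99],axis=0).round() if len(Q) else '')
save(np.hstack([ims[0][100:300,180:380],ims[1][110:310,180:380]]).repeat(2,0).repeat(2,1),'v2')
```

```text
64.43078054975881 [565.38492888  33.48571972 193.90685819]
[[279. 176.]]
368 [[520.   6. 135.]
 [556.  47. 147.]
 [603.  66. 160.]]
[[279. 398.]]
11377 [[521.   1. 135.]
 [565.  28. 148.]
 [609.  62. 160.]]
```

View pics/v2.png

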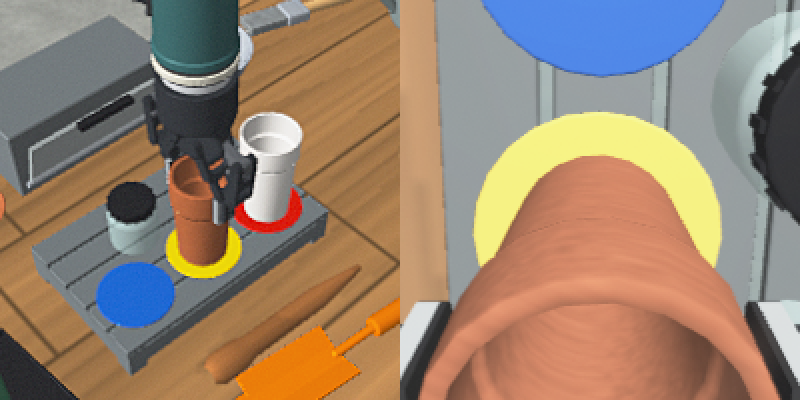

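The clay pot is gripped at the rim (left crop ~195,180), still upright on the yellow mat. I'll carry it to the middle of the tray.

carry_out --pt "0 0 0 0 0 0.004 255" --pt "0 0 0 0 0 0.012 255" --pt "0 0 0 0 0 0.022 255" --pt "0 0 0 0 0.001 0.031 255" --pt "0 0 0 -0.001 0.004 0.036 255" --pt "0 0 0 -0.004 0.013 0.038 255" --pt "0 0 0 -0.008 0.028 0.038 255" --pt "0 0 0 -0.013 0.048 0.038 255" --pt "0 0 0 -0.02 0.072 0.038 255" --pt "0 0 0 -0.027 0.098 0.038 255" --pt "0 0 0 -0.035 0.125 0.038 255" --pt "0 0 0 -0.042 0.152 0.038 255" --pt "0 0 0 -0.049 0.178 0.038 255" --pt "0 0 0 -0.056 0.203 0.038 255" --pt "0 0 0 -0.063 0.226 0.038 255" --pt "0 0 0 -0.068 0.246 0.037 255" --pt "0 0 0 -0.072 0.26 0.034 255" --pt "0 0 0 -0.075 0.269 0.028 255" --pt "0 0 0 -0.076 0.273 0.018 255" --pt "0 0 0 -0.076 0.274 0.006 255"

```text
time: 11.67
ee_pos: [488.9, 308.1, 198.3]
ee_rot: [1.0, 0.0, 0.0, -0.0]
contact_force: [0.1, -0.8, -2.5]
gripper_width: 64.0
```

carry_out --pt "0 0 0 0 0 -0.01 255" --pt "0 0 0 0 0 -0.02 255" --pt "0 0 0 0 0 -0.03 255" --pt "0 0 0 0 0 -0.038 255" --pt "0 0 0 0 0 -0.044 255" --pt "0 0 0 0 0 -0.047 255" --pt "0 0 0 0 0 -0.049 255" --pt "0 0 0 0 0 -0.05 255" --pt "0 0 0 0 0 -0.05 255" --pt "0 0 0 0 0 -0.05 200" --pt "0 0 0 0 0 -0.05 100" --pt "0 0 0 0 0 -0.05 40" --pt "0 0 0 0 0 -0.05 20" --pt "0 0 0 0 0 -0.05 20" --pt "0 0 0 0 0 -0.05 20" --pt "0 0 0 0 0 -0.044 15" --pt "0 0 0 0 0 -0.03 15" --pt "0 0 0 0 0 -0.01 15" --pt "0 0 0 0 0 0.01 15" --pt "0 0 0 0 0 0.03 0"

```text
time: 13.33
ee_pos: [488.9, 307.4, 229.9]
ee_rot: [1.0, 0.0, -0.0, 0.0]
contact_force: [0.4, 0.6, -0.0]
gripper_width: 85.5
```

carry_out --pt "0 0 0 0.002 -0.006 0.008 0" --pt "0 0 0 0.005 -0.02 0.018 0" --pt "0 0 0 0.008 -0.042 0.022 0" --pt "0 0 0 0.014 -0.07 0.022 0" --pt "0 0 0 0.02 -0.1 0.022 0" --pt "0 0 0 0.026 -0.13 0.022 0" --pt "0 0 0 0.032 -0.16 0.022 0" --pt "0 0 0 0.038 -0.19 0.022 0" --pt "0 0 0 0.044 -0.22 0.022 0" --pt "0 0 0 0.05 -0.25 0.022 0" --pt "0 0 0 0.056 -0.28 0.022 0" --pt "0 0 0 0.062 -0.308 0.022 0" --pt "0 0 0 0.067 -0.333 0.022 0" --pt "0 0 0 0.071 -0.353 0.022 0" --pt "0 0 0 0.074 -0.366 0.022 0" --pt "0 0 0 0.0745 -0.371 0.02 0" --pt "0 0 0 0.0745 -0.371 0.016 0" --pt "0 0 0 0.0745 -0.371 0.008 0" --pt "0 0 0 0.0745 -0.371 -0.002 0" --pt "0 0 0 0.0745 -0.371 -0.012 0"

```text
time: 15.0
ee_pos: [563.0, -62.4, 215.6]
ee_rot: [1.0, 0.001, -0.0, -0.0]
contact_force: [0.3, -0.2, 0.3]
gripper_width: 85.5
```

carry_out --pt "0 0 0 0 0 -0.01 0" --pt "0 0 0 0 0 -0.018 0" --pt "0 0 0 0 0 -0.023 0" --pt "0 0 0 0 0 -0.024 0" --pt "0 0 0 0 0 -0.024 0" --pt "0 0 0 0 0 -0.024 20" --pt "0 0 0 0 0 -0.024 35" --pt "0 0 0 0 0 -0.024 45" --pt "0 0 0 0 0 -0.024 55" --pt "0 0 0 0 0 -0.024 65" --pt "0 0 0 0 0 -0.024 80" --pt "0 0 0 0 0 -0.024 100" --pt "0 0 0 0 0 -0.024 150" --pt "0 0 0 0 0 -0.024 255" --pt "0 0 0 0 0 -0.024 255" --pt "0 0 0 0 0 -0.024 255" --grip_force 30

```text
time: 16.33
ee_pos: [563.8, -63.6, 193.8]
ee_rot: [1.0, -0.0, 0.0, 0.0]
contact_force: [-1.3, -0.9, 5.9]
gripper_width: 64.0
```

carry_out --pt "0 0 0 0 0 0.004 255" --pt "0 0 0 0 0 0.012 255" --pt "0 0 0 0 0 0.022 255" --pt "0 0 0 0 0 0.031 255" --pt "0 0 0 -0.002 0.004 0.036 255" --pt "0 0 0 -0.006 0.013 0.038 255" --pt "0 0 0 -0.013 0.027 0.038 255" --pt "0 0 0 -0.022 0.045 0.038 255" --pt "0 0 0 -0.032 0.066 0.038 255" --pt "0 0 0 -0.043 0.089 0.038 255" --pt "0 0 0 -0.054 0.112 0.038 255" --pt "0 0 0 -0.065 0.135 0.038 255" --pt "0 0 0 -0.076 0.158 0.038 255" --pt "0 0 0 -0.087 0.181 0.038 255" --pt "0 0 0 -0.098 0.204 0.038 255" --pt "0 0 0 -0.109 0.227 0.038 255" --pt "0 0 0 -0.12 0.25 0.038 255" --pt "0 0 0 -0.131 0.273 0.038 255" --pt "0 0 0 -0.142 0.295 0.038 255" --pt "0 0 0 -0.152 0.316 0.038 255"

```text
time: 18.0
ee_pos: [408.9, 254.0, 230.3]
ee_rot: [1.0, 0.0, -0.001, 0.0]
contact_force: [0.3, 0.5, -1.3]
gripper_width: 63.5
```

carry_out --pt "0 0 0 -0.009 0.018 0 255" --pt "0 0 0 -0.016 0.032 0 255" --pt "0 0 0 -0.02 0.041 -0.003 255" --pt "0 0 0 -0.0225 0.046 -0.01 255" --pt "0 0 0 -0.0225 0.046 -0.02 255" --pt "0 0 0 -0.0225 0.046 -0.032 255" --pt "0 0 0 -0.0225 0.046 -0.044 255" --pt "0 0 0 -0.0225 0.046 -0.056 255" --pt "0 0 0 -0.0225 0.046 -0.067 255" --pt "0 0 0 -0.0225 0.046 -0.075 255" --pt "0 0 0 -0.0225 0.046 -0.079 255" --pt "0 0 0 -0.0225 0.046 -0.081 255" --pt "0 0 0 -0.0225 0.046 -0.082 255" --pt "0 0 0 -0.0225 0.046 -0.082 255" --pt "0 0 0 -0.0225 0.046 -0.082 150" --pt "0 0 0 -0.0225 0.046 -0.082 60" --pt "0 0 0 -0.0225 0.046 -0.082 20" --pt "0 0 0 -0.0225 0.046 -0.082 15" --pt "0 0 0 -0.0225 0.046 -0.082 15" --pt "0 0 0 -0.0225 0.046 -0.082 15"

```text
time: 19.67
ee_pos: [389.2, 298.5, 148.9]
ee_rot: [1.0, -0.0, 0.0, -0.0]
contact_force: [0.7, 0.8, 0.4]
gripper_width: 80.3
```

carry_out --pt "0 0 0 0 0 0.006 15" --pt "0 0 0 0 0 0.02 15" --pt "0 0 0 0 0 0.04 15" --pt "0 0 0 0 0 0.06 10" --pt "0 0 0 0 0 0.08 0" --pt "0 0 0 0.004 -0.006 0.095 0" --pt "0 0 0 0.014 -0.018 0.1 0" --pt "0 0 0 0.028 -0.036 0.1 0" --pt "0 0 0 0.044 -0.058 0.1 0" --pt "0 0 0 0.062 -0.082 0.1 0" --pt "0 0 0 0.08 -0.106 0.1 0" --pt "0 0 0 0.098 -0.13 0.1 0" --pt "0 0 0 0.116 -0.154 0.1 0" --pt "0 0 0 0.134 -0.178 0.1 0" --pt "0 0 0 0.152 -0.202 0.1 0" --pt "0 0 0 0.17 -0.226 0.1 0" --pt "0 0 0 0.188 -0.248 0.1 0" --pt "0 0 0 0.204 -0.266 0.1 0" --pt "0 0 0 0.216 -0.278 0.1 0" --pt "0 0 0 0.222 -0.282 0.1 0"

```text
time: 21.33
ee_pos: [612.4, 14.7, 249.2]
ee_rot: [1.0, -0.001, 0.0, 0.0]
contact_force: [-0.2, 0.4, 0.7]
gripper_width: 85.7
```

Now verify the tray and re-measure the jar with the row cleared.

```bash
cat > chk.py <<'E'
from fit import *
def run(tag,spots):
    ims=[]; C={}
    for c in ('scene','side','wrist'):
        im,d,X,cm=cloud(c); ims.append(im); P=X.reshape(-1,3); C[c]=P[~np.isnan(P[:,0])]
    for n,x,y,z0,z1 in spots:
        for c,P in C.items():
            Q=P[(np.hypot(P[:,0]-x,P[:,1]-y)<55)&(P[:,2]>z0)&(P[:,2]<z1)]
            if len(Q)>60:
                lo,hi=np.percentile(Q,[1,99],axis=0); print(n,c,((lo+hi)/2).round(1),(hi-lo).round(),len(Q))
    save(np.hstack([cv2.resize(ims[0][100:380,60:540],(480,280)),cv2.resize(ims[2],(320,280)[:2])]),tag)
E
python3 - <<'E'
from chk import *
print(ctrl.observe()['ee_pos'])
run('v3',[('oj',633,-21,105,115),('bj',629,74,105,115),('white',389,298,112,122),('clay',489,307,112,122),('tin',589,317,112,124),('cork',497,-321,4,10)])
E
```

```text
[612.39883385  14.68481184 249.19205868]
oj scene [634.1 -20.  108.3] [48. 49.  6.] 404
oj side [630.5 -16.9 108.6] [50. 46.  7.] 279
oj wrist [631.2 -22.9 108.7] [48. 48.  5.] 4078
bj scene [631.4  76.7 108.3] [49. 49.  6.] 467
bj side [628.5  78.3 108.6] [49. 49.  6.] 362
bj wrist [628.6  73.5 109.6] [48. 48.  4.] 5761
white scene [388.9 300.1 116.4] [66. 64.  8.] 320
white side [386.5 300.8 116.8] [65. 64.  9.] 339
clay scene [492.4 307.2 116.3] [64. 63.  8.] 418
clay side [488.3 307.6 116.5] [64. 63.  9.] 416
tin scene [592.3 317.5 116.9] [45. 60.  9.] 810
tin side [586.9 317.  117.1] [46. 60.  9.] 776
cork scene [ 497.7 -320.7    6.2] [101. 102.   4.] 760
cork side [ 496.3 -321.1    6.5] [101. 102.   5.] 869
```

View pics/v3.png

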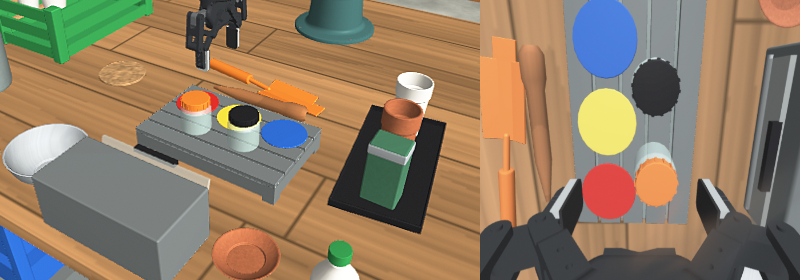

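carry_out --pt "0 0 0 0.004 -0.007 0 0" --pt "0 0 0 0.01 -0.018 0 0" --pt "0 0 0 0.017 -0.029 0 0" --pt "0 0 0 0.02 -0.035 -0.003 0" --pt "0 0 0 0.021 -0.0365 -0.01 0" --pt "0 0 0 0.021 -0.0365 -0.02 0" --pt "0 0 0 0.021 -0.0365 -0.03 0" --pt "0 0 0 0.021 -0.0365 -0.04 0" --pt "0 0 0 0.021 -0.0365 -0.05 0" --pt "0 0 0 0.021 -0.0365 -0.06 0" --pt "0 0 0 0.021 -0.0365 -0.07 0" --pt "0 0 0 0.021 -0.0365 -0.08 0" --pt "0 0 0 0.021 -0.0365 -0.09 0" --pt "0 0 0 0.021 -0.0365 -0.1 0" --pt "0 0 0 0.021 -0.0365 -0.11 0" --pt "0 0 0 0.021 -0.0365 -0.118 0" --pt "0 0 0 0.021 -0.0365 -0.123 0" --pt "0 0 0 0.021 -0.0365 -0.125 0" --pt "0 0 0 0.021 -0.0365 -0.125 0" --pt "0 0 0 0.021 -0.0365 -0.125 0"

```text
time: 23.15
ee_pos: [632.3, -20.0, 124.2]
ee_rot: [1.0, 0.0, 0.0, 0.0]
contact_force: [-0.1, 0.3, 0.1]
gripper_width: 85.3
```

carry_out --pt "0 0 0 0 0 0 30" --pt "0 0 0 0 0 0 45" --pt "0 0 0 0 0 0 60" --pt "0 0 0 0 0 0 70" --pt "0 0 0 0 0 0 80" --pt "0 0 0 0 0 0 90" --pt "0 0 0 0 0 0 100" --pt "0 0 0 0 0 0 120" --pt "0 0 0 0 0 0 160" --pt "0 0 0 0 0 0 255" --pt "0 0 0 0 0 0 255" --pt "0 0 0 0 0 0 255" --grip_force 40

```text
time: 24.15
ee_pos: [632.2, -20.0, 124.5]
ee_rot: [1.0, 0.0, 0.0, 0.0]
contact_force: [-1.9, 0.3, 5.2]
gripper_width: 55.4
```

carry_out --pt "0 0 0 0 0 0.004 255" --pt "0 0 0 0 0 0.012 255" --pt "0 0 0 0 0 0.022 255" --pt "0 0 0 0 0 0.03 255" --pt "0 0 0 -0.002 -0.004 0.034 255" --pt "0 0 0 -0.006 -0.013 0.035 255" --pt "0 0 0 -0.012 -0.027 0.035 255" --pt "0 0 0 -0.02 -0.045 0.035 255" --pt "0 0 0 -0.029 -0.065 0.035 255" --pt "0 0 0 -0.039 -0.087 0.035 255" --pt "0 0 0 -0.05 -0.111 0.035 255" --pt "0 0 0 -0.061 -0.136 0.035 255" --pt "0 0 0 -0.072 -0.161 0.035 255" --pt "0 0 0 -0.083 -0.186 0.035 255" --pt "0 0 0 -0.094 -0.21 0.035 255" --pt "0 0 0 -0.104 -0.232 0.033 255" --pt "0 0 0 -0.113 -0.252 0.028 255" --pt "0 0 0 -0.121 -0.27 0.02 255" --pt "0 0 0 -0.127 -0.284 0.01 255" --pt "0 0 0 -0.132 -0.294 0.0 255"

```text
time: 25.82
ee_pos: [498.1, -316.3, 123.3]
ee_rot: [1.0, -0.001, -0.0, 0.0]
contact_force: [0.1, 0.0, -1.9]
gripper_width: 55.1
```

carry_out --pt "0 0 0 -0.002 -0.005 -0.008 255" --pt "0 0 0 -0.003 -0.007 -0.016 255" --pt "0 0 0 -0.003 -0.007 -0.022 255" --pt "0 0 0 -0.003 -0.007 -0.025 255" --pt "0 0 0 -0.003 -0.007 -0.025 255" --pt "0 0 0 -0.003 -0.007 -0.025 255"

```text
time: 26.32
ee_pos: [497.4, -320.3, 98.8]
ee_rot: [1.0, 0.001, -0.0, -0.0]
contact_force: [0.1, 0.0, -2.0]
gripper_width: 55.1
```

Run:
```python
from chk import *
print(ctrl.observe()['ee_pos'],ctrl.observe()['gripper_width'])
run('v4',[('jar?',497,-321,12,60),('cork',497,-321,4,9)])
im=ctrl.read_camera('side')[0]; im2=ctrl.read_camera('scene')[0]
save(np.hstack([im[110:230,350:470],im2[100:220,130:250]]).repeat(3,0).repeat(3,1),'v4b')
```

```text
[ 497.39806437 -320.26562929   98.77818727] 55.122579415176865
jar? scene [ 499.9 -309.2   39.6] [80. 33. 40.] 401
jar? side [ 496.4 -307.3   40.1] [80. 32. 39.] 308
jar? wrist [ 497.5 -307.1   42.1] [81. 22. 35.] 5649
cork scene [ 498.4 -320.6    6. ] [103. 100.   4.] 566
cork side [ 496.2 -315.1    6.4] [102.  95.   5.] 557
cork wrist [ 496.5 -301.1    5.9] [104.  58.   3.] 14403
```

View pics/v4b.png

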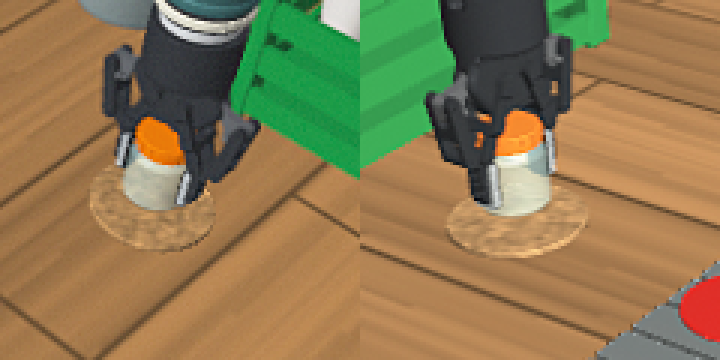

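The jar hangs upright over the middle of the cork mat (left crop ~155,170). I'll lower it slowly.

carry_out --pt "0 0 0 0 0 -0.003 255" --pt "0 0 0 0 0 -0.006 255" --pt "0 0 0 0 0 -0.009 255" --pt "0 0 0 0 0 -0.011 255" --pt "0 0 0 0 0 -0.012 255" --pt "0 0 0 0 0 -0.0125 255" --pt "0 0 0 0 0 -0.013 255" --pt "0 0 0 0 0 -0.0135 255" --pt "0 0 0 0 0 -0.0135 255" --pt "0 0 0 0 0 -0.0135 255"

```text
time: 27.4
ee_pos: [497.1, -321.1, 85.5]
ee_rot: [1.0, -0.0, 0.0, 0.0]
contact_force: [-0.2, -0.4, -2.6]
gripper_width: 55.3
```

carry_out --pt "0 0 0 0 0 -0.0003 255" --pt "0 0 0 0 0 -0.0006 255" --pt "0 0 0 0 0 -0.0008 255" --pt "0 0 0 0 0 -0.001 255" --pt "0 0 0 0 0 -0.001 255" --pt "0 0 0 0 0 -0.001 255"

```text
time: 27.9
ee_pos: [497.1, -321.1, 85.4]
ee_rot: [1.0, 0.0, 0.0, 0.0]
contact_force: [-3.6, 1.4, 5.5]
gripper_width: 55.2
```

carry_out --pt "0 0 0 0 0 0 200" --pt "0 0 0 0 0 0 120" --pt "0 0 0 0 0 0 80" --pt "0 0 0 0 0 0 50" --pt "0 0 0 0 0 0 20" --pt "0 0 0 0 0 0 0" --pt "0 0 0 0 0 0 0" --pt "0 0 0 0 0 0 0" --pt "0 0 0 0 0 0.005 0" --pt "0 0 0 0 0 0.015 0" --pt "0 0 0 0 0 0.03 0" --pt "0 0 0 0 0 0.05 0" --pt "0 0 0 0 0 0.075 0" --pt "0 0 0 0 0 0.1 0" --pt "0 0 0 0 0 0.125 0" --pt "0 0 0 0 0 0.145 0" --pt "0 0 0 0 0 0.16 0" --pt "0 0 0 0 0 0.165 0" --pt "0 0 0 0 0 0.165 0"

```text
time: 29.48
ee_pos: [497.9, -321.7, 252.3]
ee_rot: [1.0, 0.0, 0.002, 0.001]
contact_force: [0.5, -0.6, -0.9]
gripper_width: 85.4
```

Run:
```python
from chk import *
s=ctrl.observe();print(s['ee_pos'],s['time'])
run('v5',[('jar',497,-321,66,76),('cork',497,-321,4,9),('bj',629,74,105,115),('white',389,298,112,122),('clay',489,307,112,122),('tin',589,317,112,124)])
```

```text
[ 497.94909021 -321.68063953  252.28235903] 29.4833
jar scene [ 499.2 -320.8   69.8] [49. 48.  6.] 213
jar side [ 496.8 -320.    70. ] [49. 49.  7.] 257
jar wrist [ 496.7 -324.2   70.2] [48. 48.  4.] 3401
cork scene [ 498.5 -321.3    6.2] [104. 103.   4.] 461
cork side [ 496.  -318.7    6.3] [103. 101.   4.] 529
cork wrist [ 496.5 -321.3    6. ] [104.  96.   3.] 5506
bj scene [631.6  76.8 108.3] [49. 49.  6.] 466
bj side [628.2  78.4 108.7] [49. 49.  6.] 364
white scene [389.  299.9 116.5] [67. 64.  9.] 333
white side [386.7 300.7 116.7] [65. 64.  9.] 342
clay scene [492.1 307.1 116.1] [64. 63.  8.] 418
clay side [487.9 307.4 116.8] [64. 63.  9.] 414
tin scene [591.9 317.5 116.6] [45. 59.  9.] 816
tin side [586.7 317.  116.7] [46. 60.  8.] 785
```

View pics/v5.png

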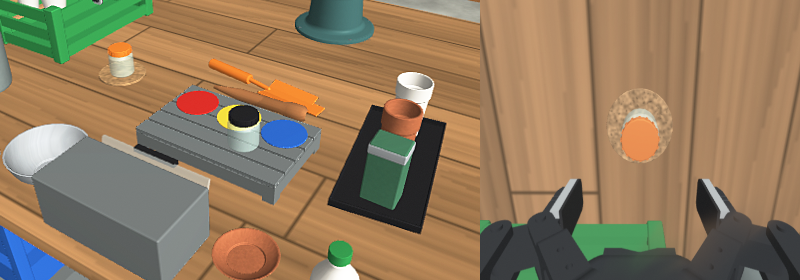

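The jar (scene ~120,58) stands on the cork centre, and the three still stand in the tray. Next I'll return the white pot.

carry_out --pt "0 0 0 -0.001 0.006 0 0" --pt "0 0 0 -0.003 0.019 0 0" --pt "0 0 0 -0.007 0.039 0 0" --pt "0 0 0 -0.012 0.066 0 0" --pt "0 0 0 -0.017 0.097 0 0" --pt "0 0 0 -0.023 0.13 0 0" --pt "0 0 0 -0.029 0.164 0 0" --pt "0 0 0 -0.035 0.198 0 0" --pt "0 0 0 -0.041 0.232 0 0" --pt "0 0 0 -0.047 0.266 0 0" --pt "0 0 0 -0.053 0.3 0 0" --pt "0 0 0 -0.059 0.334 0 0" --pt "0 0 0 -0.065 0.368 0 0" --pt "0 0 0 -0.071 0.402 0 0" --pt "0 0 0 -0.077 0.436 0 0" --pt "0 0 0 -0.083 0.47 0 0" --pt "0 0 0 -0.089 0.504 0 0" --pt "0 0 0 -0.094 0.536 0 0" --pt "0 0 0 -0.099 0.564 0 0" --pt "0 0 0 -0.103 0.587 0 0"

```text
time: 31.3
ee_pos: [391.8, 268.1, 248.5]
ee_rot: [1.0, 0.001, -0.001, 0.0]
contact_force: [0.3, -0.7, 0.3]
gripper_width: 85.5
```

carry_out --pt "0 0 0 -0.003 0.018 0 0" --pt "0 0 0 -0.005 0.029 0 0" --pt "0 0 0 -0.005 0.0325 -0.001 0" --pt "0 0 0 -0.005 0.0325 -0.006 0" --pt "0 0 0 -0.005 0.0325 -0.014 0" --pt "0 0 0 -0.005 0.0325 -0.024 10" --pt "0 0 0 -0.005 0.0325 -0.034 10" --pt "0 0 0 -0.005 0.0325 -0.044 10" --pt "0 0 0 -0.005 0.0325 -0.054 10" --pt "0 0 0 -0.005 0.0325 -0.064 10" --pt "0 0 0 -0.005 0.0325 -0.074 10" --pt "0 0 0 -0.005 0.0325 -0.084 10" --pt "0 0 0 -0.005 0.0325 -0.092 10" --pt "0 0 0 -0.005 0.0325 -0.098 10" --pt "0 0 0 -0.005 0.0325 -0.1005 10" --pt "0 0 0 -0.005 0.0325 -0.1005 10" --pt "0 0 0 -0.005 0.0325 -0.1005 10"

```text
time: 32.72
ee_pos: [389.2, 298.7, 149.0]
ee_rot: [1.0, 0.0, 0.0, -0.0]
contact_force: [-0.1, 0.3, -0.9]
gripper_width: 82.1
```

carry_out --pt "0 0 0 0 0 0 30" --pt "0 0 0 0 0 0 45" --pt "0 0 0 0 0 0 55" --pt "0 0 0 0 0 0 65" --pt "0 0 0 0 0 0 80" --pt "0 0 0 0 0 0 100" --pt "0 0 0 0 0 0 150" --pt "0 0 0 0 0 0 255" --pt "0 0 0 0 0 0 255" --pt "0 0 0 0 0 0 255" --grip_force 30

```text
time: 33.55
ee_pos: [389.3, 298.9, 149.8]
ee_rot: [1.0, -0.0, 0.0, -0.0]
contact_force: [-1.8, 0.0, 5.7]
gripper_width: 63.6
```

carry_out --pt "0 0 0 0 0 0.004 255" --pt "0 0 0 0 0 0.014 255" --pt "0 0 0 0 0 0.028 255" --pt "0 0 0 0 0 0.044 255" --pt "0 0 0 0.001 -0.002 0.06 255" --pt "0 0 0 0.004 -0.008 0.072 255" --pt "0 0 0 0.009 -0.019 0.079 255" --pt "0 0 0 0.017 -0.035 0.082 255" --pt "0 0 0 0.026 -0.055 0.082 255" --pt "0 0 0 0.037 -0.077 0.082 255" --pt "0 0 0 0.048 -0.1 0.082 255" --pt "0 0 0 0.059 -0.123 0.082 255" --pt "0 0 0 0.07 -0.146 0.082 255" --pt "0 0 0 0.081 -0.169 0.082 255" --pt "0 0 0 0.092 -0.192 0.082 255" --pt "0 0 0 0.103 -0.215 0.082 255" --pt "0 0 0 0.114 -0.238 0.082 255" --pt "0 0 0 0.125 -0.261 0.082 255" --pt "0 0 0 0.136 -0.284 0.082 255" --pt "0 0 0 0.147 -0.306 0.082 255"

```text
time: 35.22
ee_pos: [535.8, -9.9, 230.6]
ee_rot: [1.0, -0.0, -0.0, 0.0]
contact_force: [-0.1, -0.8, -1.1]
gripper_width: 64.1
```

carry_out --pt "0 0 0 0.01 -0.021 0 255" --pt "0 0 0 0.018 -0.038 0 255" --pt "0 0 0 0.0245 -0.05 0 255" --pt "0 0 0 0.0275 -0.056 -0.001 255" --pt "0 0 0 0.0275 -0.056 -0.006 255" --pt "0 0 0 0.0275 -0.056 -0.014 255" --pt "0 0 0 0.0275 -0.056 -0.022 255" --pt "0 0 0 0.0275 -0.056 -0.03 255" --pt "0 0 0 0.0275 -0.056 -0.034 255" --pt "0 0 0 0.0275 -0.056 -0.036 255" --pt "0 0 0 0.0275 -0.056 -0.037 255" --pt "0 0 0 0.0275 -0.056 -0.038 255" --pt "0 0 0 0.0275 -0.056 -0.038 255" --pt "0 0 0 0.0275 -0.056 -0.038 150" --pt "0 0 0 0.0275 -0.056 -0.038 60" --pt "0 0 0 0.0275 -0.056 -0.038 20" --pt "0 0 0 0.0275 -0.056 -0.038 0" --pt "0 0 0 0.0275 -0.056 -0.038 0" --pt "0 0 0 0.0275 -0.056 -0.038 0" --pt "0 0 0 0.0275 -0.056 -0.038 0"

```text
time: 36.88
ee_pos: [563.5, -63.5, 192.8]
ee_rot: [1.0, 0.0, -0.0, -0.0]
contact_force: [-0.2, -0.3, -0.7]
gripper_width: 85.4
```

carry_out --pt "0 0 0 0 0 0.006 0" --pt "0 0 0 0 0 0.018 0" --pt "0 0 0 0 0 0.034 0" --pt "0 0 0 0 0 0.048 0" --pt "0 0 0 -0.001 0.004 0.055 0" --pt "0 0 0 -0.003 0.014 0.057 0" --pt "0 0 0 -0.006 0.03 0.057 0" --pt "0 0 0 -0.011 0.054 0.057 0" --pt "0 0 0 -0.016 0.082 0.057 0" --pt "0 0 0 -0.022 0.111 0.057 0" --pt "0 0 0 -0.028 0.14 0.057 0" --pt "0 0 0 -0.034 0.169 0.057 0" --pt "0 0 0 -0.04 0.198 0.057 0" --pt "0 0 0 -0.046 0.227 0.057 0" --pt "0 0 0 -0.052 0.256 0.057 0" --pt "0 0 0 -0.058 0.285 0.057 0" --pt "0 0 0 -0.063 0.312 0.057 0" --pt "0 0 0 -0.068 0.336 0.057 0" --pt "0 0 0 -0.071 0.355 0.057 0" --pt "0 0 0 -0.074 0.367 0.057 0"

```text
time: 38.55
ee_pos: [488.1, 305.9, 249.5]
ee_rot: [1.0, 0.001, -0.0, -0.0]
contact_force: [-0.5, -0.2, 0.0]
gripper_width: 85.4
```

carry_out --pt "0 0 0 -0.0005 0.004 0 10" --pt "0 0 0 -0.0005 0.004 -0.003 10" --pt "0 0 0 -0.0005 0.004 -0.01 10" --pt "0 0 0 -0.0005 0.004 -0.02 10" --pt "0 0 0 -0.0005 0.004 -0.031 10" --pt "0 0 0 -0.0005 0.004 -0.042 10" --pt "0 0 0 -0.0005 0.004 -0.053 10" --pt "0 0 0 -0.0005 0.004 -0.064 10" --pt "0 0 0 -0.0005 0.004 -0.075 10" --pt "0 0 0 -0.0005 0.004 -0.086 10" --pt "0 0 0 -0.0005 0.004 -0.094 10" --pt "0 0 0 -0.0005 0.004 -0.099 10" --pt "0 0 0 -0.0005 0.004 -0.101 10" --pt "0 0 0 -0.0005 0.004 -0.101 10" --pt "0 0 0 -0.0005 0.004 -0.101 10"

```text
time: 39.8
ee_pos: [489.3, 307.7, 149.3]
ee_rot: [1.0, 0.0, 0.0, -0.0]
contact_force: [0.0, 0.8, 0.2]
gripper_width: 82.0
```

carry_out --pt "0 0 0 0 0 0 30" --pt "0 0 0 0 0 0 45" --pt "0 0 0 0 0 0 55" --pt "0 0 0 0 0 0 65" --pt "0 0 0 0 0 0 80" --pt "0 0 0 0 0 0 100" --pt "0 0 0 0 0 0 150" --pt "0 0 0 0 0 0 255" --pt "0 0 0 0 0 0 255" --pt "0 0 0 0 0 0 255" --grip_force 40

```text
time: 40.63
ee_pos: [489.5, 307.8, 150.0]
ee_rot: [1.0, -0.0, 0.001, -0.0]
contact_force: [-0.6, -0.5, 5.7]
gripper_width: 64.0
```

carry_out --pt "0 0 0 0 0 0.004 255" --pt "0 0 0 0 0 0.014 255" --pt "0 0 0 0 0 0.028 255" --pt "0 0 0 0 0 0.044 255" --pt "0 0 0 0.001 -0.002 0.06 255" --pt "0 0 0 0.003 -0.01 0.072 255" --pt "0 0 0 0.006 -0.022 0.079 255" --pt "0 0 0 0.011 -0.039 0.082 255" --pt "0 0 0 0.016 -0.059 0.082 255" --pt "0 0 0 0.022 -0.081 0.082 255" --pt "0 0 0 0.029 -0.104 0.082 255" --pt "0 0 0 0.035 -0.127 0.082 255" --pt "0 0 0 0.042 -0.15 0.082 255" --pt "0 0 0 0.048 -0.173 0.082 255" --pt "0 0 0 0.054 -0.196 0.082 255" --pt "0 0 0 0.06 -0.218 0.082 255" --pt "0 0 0 0.066 -0.238 0.082 255" --pt "0 0 0 0.071 -0.255 0.082 255" --pt "0 0 0 0.074 -0.267 0.082 255" --pt "0 0 0 0.076 -0.274 0.082 255"

```text
time: 42.3
ee_pos: [564.7, 31.3, 230.5]
ee_rot: [1.0, -0.001, -0.0, 0.0]
contact_force: [-1.0, 0.6, -3.4]
gripper_width: 64.2
```

carry_out --pt "0 0 0 0 0 0 255" --pt "0 0 0 0 0 -0.004 255" --pt "0 0 0 0 0 -0.011 255" --pt "0 0 0 0 0 -0.02 255" --pt "0 0 0 0 0 -0.028 255" --pt "0 0 0 0 0 -0.034 255" --pt "0 0 0 0 0 -0.036 255" --pt "0 0 0 0 0 -0.037 255" --pt "0 0 0 0 0 -0.038 255" --pt "0 0 0 0 0 -0.038 255" --pt "0 0 0 0 0 -0.038 150" --pt "0 0 0 0 0 -0.038 60" --pt "0 0 0 0 0 -0.038 20" --pt "0 0 0 0 0 -0.038 0" --pt "0 0 0 0 0 -0.038 0" --pt "0 0 0 0 0 -0.038 0" --pt "0 0 0 0 0 -0.032 0" --pt "0 0 0 0 0 -0.018 0" --pt "0 0 0 0 0 0.0 0" --pt "0 0 0 0 0 0.018 0"

```text
time: 43.97
ee_pos: [564.7, 33.5, 249.2]
ee_rot: [1.0, -0.0, -0.001, 0.0]
contact_force: [0.9, 0.3, 0.6]
gripper_width: 85.9
```

carry_out --pt "0 0 0 0 0.004 0 0" --pt "0 0 0 0.001 0.014 0 0" --pt "0 0 0 0.003 0.032 0 0" --pt "0 0 0 0.005 0.058 0 0" --pt "0 0 0 0.007 0.087 0 0" --pt "0 0 0 0.01 0.116 0 0" --pt "0 0 0 0.012 0.145 0 0" --pt "0 0 0 0.015 0.174 0 0" --pt "0 0 0 0.017 0.203 0 0" --pt "0 0 0 0.02 0.23 0 0" --pt "0 0 0 0.022 0.253 0 0" --pt "0 0 0 0.023 0.27 0 0" --pt "0 0 0 0.024 0.28 0 0" --pt "0 0 0 0.024 0.2835 -0.002 0" --pt "0 0 0 0.024 0.2835 -0.008 0" --pt "0 0 0 0.024 0.2835 -0.018 0" --pt "0 0 0 0.024 0.2835 -0.03 0" --pt "0 0 0 0.024 0.2835 -0.042 0" --pt "0 0 0 0.024 0.2835 -0.054 0" --pt "0 0 0 0.024 0.2835 -0.066 0"

```text
time: 45.63
ee_pos: [588.6, 316.0, 180.9]
ee_rot: [1.0, -0.0, -0.001, 0.0]
contact_force: [-0.4, -0.0, 0.3]
gripper_width: 85.2
```

carry_out --pt "0 0 0 0 0 -0.012 0" --pt "0 0 0 0 0 -0.022 0" --pt "0 0 0 0 0 -0.03 0" --pt "0 0 0 0 0 -0.034 0" --pt "0 0 0 0 0 -0.034 0" --pt "0 0 0 0 0 -0.034 30" --pt "0 0 0 0 0 -0.034 60" --pt "0 0 0 0 0 -0.034 80" --pt "0 0 0 0 0 -0.034 100" --pt "0 0 0 0 0 -0.034 120" --pt "0 0 0 0 0 -0.034 140" --pt "0 0 0 0 0 -0.034 170" --pt "0 0 0 0 0 -0.034 210" --pt "0 0 0 0 0 -0.034 255" --pt "0 0 0 0 0 -0.034 255" --pt "0 0 0 0 0 -0.034 255"

```text
time: 46.97
ee_pos: [589.4, 317.3, 149.9]
ee_rot: [1.0, -0.0, 0.001, -0.0]
contact_force: [-1.5, 0.0, 5.2]
gripper_width: 45.6
```

carry_out --pt "0 0 0 0 0 0.004 255" --pt "0 0 0 0 0 0.014 255" --pt "0 0 0 0 0 0.028 255" --pt "0 0 0 0 0 0.044 255" --pt "0 0 0 0 -0.001 0.06 255" --pt "0 0 0 -0.001 -0.005 0.072 255" --pt "0 0 0 -0.002 -0.013 0.079 255" --pt "0 0 0 -0.003 -0.024 0.082 255" --pt "0 0 0 -0.005 -0.038 0.082 255" --pt "0 0 0 -0.007 -0.054 0.082 255" --pt "0 0 0 -0.009 -0.07 0.082 255" --pt "0 0 0 -0.011 -0.087 0.082 255" --pt "0 0 0 -0.013 -0.104 0.082 255" --pt "0 0 0 -0.015 -0.121 0.082 255" --pt "0 0 0 -0.017 -0.138 0.082 255" --pt "0 0 0 -0.019 -0.154 0.082 255" --pt "0 0 0 -0.021 -0.168 0.082 255" --pt "0 0 0 -0.022 -0.179 0.082 255" --pt "0 0 0 -0.023 -0.186 0.082 255" --pt "0 0 0 -0.023 -0.189 0.082 255"

```text
time: 48.63
ee_pos: [565.7, 126.6, 230.7]
ee_rot: [1.0, -0.001, -0.0, 0.0]
contact_force: [-0.3, 0.9, -1.1]
gripper_width: 46.2
```

carry_out --pt "0 0 0 0 0 0 255" --pt "0 0 0 0 0 -0.004 255" --pt "0 0 0 0 0 -0.011 255" --pt "0 0 0 0 0 -0.02 255" --pt "0 0 0 0 0 -0.028 255" --pt "0 0 0 0 0 -0.034 255" --pt "0 0 0 0 0 -0.036 255" --pt "0 0 0 0 0 -0.037 255" --pt "0 0 0 0 0 -0.038 255" --pt "0 0 0 0 0 -0.038 255" --pt "0 0 0 0 0 -0.038 150" --pt "0 0 0 0 0 -0.038 80" --pt "0 0 0 0 0 -0.038 30" --pt "0 0 0 0 0 -0.038 0" --pt "0 0 0 0 0 -0.038 0" --pt "0 0 0 0 0 -0.038 0" --pt "0 0 0 0 0 -0.032 0" --pt "0 0 0 0 0 -0.018 0" --pt "0 0 0 0 0 0.002 0" --pt "0 0 0 0 0 0.025 0"

```text
time: 50.3
ee_pos: [565.1, 127.8, 255.5]
ee_rot: [1.0, -0.0, -0.001, 0.0]
contact_force: [1.0, -0.5, -0.2]
gripper_width: 85.9
```

carry_out --pt "0 0 0 0 0 0.015 0" --pt "0 0 0 0 0 0.03 0" --pt "0 0 0 0 0 0.045 0" --pt "0 0 0 0.02 -0.01 0.06 0" --pt "0 0 0 0.04 -0.03 0.07 0" --pt "0 0 0 0.06 -0.05 0.075 0" --pt "0 0 0 0.08 -0.07 0.075 0" --pt "0 0 0 0.09 -0.085 0.075 0" --pt "0 0 0 0.095 -0.095 0.075 0" --pt "0 0 0 0.095 -0.095 0.075 0" --pt "0 0 0 0.095 -0.095 0.075 0"

```text
time: 51.22
ee_pos: [660.3, 32.9, 330.2]
ee_rot: [1.0, -0.001, -0.001, -0.0]
contact_force: [0.4, 0.3, 0.8]
gripper_width: 85.1
```

Run:
```python
from chk import *
s=ctrl.observe();print(s['ee_pos'],s['time'])
C=[]
run('v6',[('jar',497,-321,66,76),('cork',497,-321,4,9),('bj',629,74,105,115),('oldwhite',563,-63,155,168),('oldclay',565,33,155,168),('oldtin',566,128,155,168)])
print('START')
for c in ('scene','side','wrist'):
    P=np.load(c+'.npz')['X'].reshape(-1,3); P=P[~np.isnan(P[:,0])]
    for n,x,y,z0,z1 in [('white',563,-63,155,168),('clay',565,33,155,168),('tin',566,128,155,168),('bj',629,74,105,115)]:
        Q=P[(np.hypot(P[:,0]-x,P[:,1]-y)<55)&(P[:,2]>z0)&(P[:,2]<z1)]
        if len(Q)>60:
            lo,hi=np.percentile(Q,[1,99],axis=0); print(n,c,((lo+hi)/2).round(1),(hi-lo).round(),len(Q))
```

```text
[660.32008226  32.89964745 330.17387668] 51.2167
jar scene [ 499.8 -321.9   69.5] [49. 49.  6.] 208
jar side [ 496.7 -319.9   70.1] [50. 49.  8.] 256
cork scene [ 498.8 -320.     6.3] [104. 102.   5.] 472
cork side [ 496.2 -319.5    6.3] [103. 101.   5.] 519
bj scene [616.9  71.2 110. ] [78. 76.  9.] 589
bj side [629.2  77.9 109. ] [49. 48.  6.] 243
bj wrist [618.5  72.2 109.8] [69. 60.  6.] 3050
oldwhite scene [563.8 -61.7 159.3] [64. 64.  8.] 310
oldwhite side [560.6 -60.1 159.8] [64. 65.  9.] 240
oldwhite wrist [576.8 -67.7 159.7] [33. 58.  9.] 611
oldclay scene [566.6  33.5 159.6] [64. 63.  9.] 376
oldclay side [563.5  35.  159.8] [63. 63.  9.] 310
oldclay wrist [564.8  30.5 159.8] [63. 63.  9.] 2308
oldtin scene [569.  129.4 159.8] [45. 59.  9.] 640
oldtin side [563.4 130.1 159.9] [45. 58.  9.] 649
oldtin wrist [566.5 125.  160.7] [46. 60.  8.] 7036
START
white scene [563.6 -61.9 159.4] [66. 64.  9.] 314
clay scene [567.9  32.6 159.6] [64. 63.  9.] 380
tin scene [569.1 128.9 159.8] [46. 60.  9.] 641
bj scene [617.2  71.1 109.8] [76. 75.  9.] 584
white side [560.7 -60.6 159.7] [65. 64.  9.] 244
clay side [564.1  34.1 159.8] [63. 64.  9.] 314
tin side [563.9 129.7 160. ] [45. 58.  9.] 647
bj side [629.   77.7 109.5] [48. 48.  5.] 243
white wrist [556.8 -56.7 159.7] [54. 48.  9.] 1049
clay wrist [565.4  29.5 159.8] [63. 63.  9.] 3301
tin wrist [566.3 111.2 160.3] [45. 34.  9.] 5830
bj wrist [618.4  72.3 110.1] [68. 65.  7.] 4153
```

View pics/v6.png

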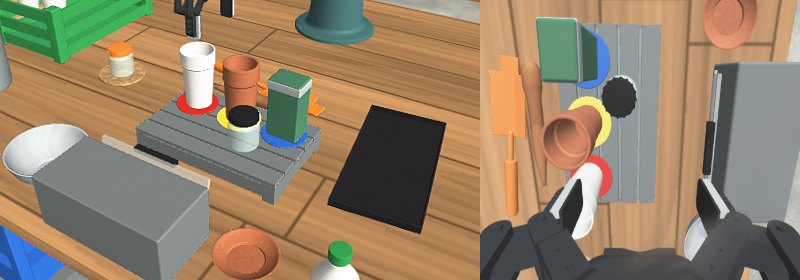

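All three are back within about 1.5 mm of their starts in the fixed cameras. The jar is on the cork and the arm is clear, so I'm handing in.

```bash
python3 -c "
from station import ctrl
print(ctrl.sign_off())"
```

```text
the job is handed in; nothing more can be done
None
```

The job is done and handed in at about 51 s of the 144 s allowed. I moved the tin, clay pot and white pot to the tray and set the orange-capped jar on the cork mat. I then put the white pot back on red, the clay pot on yellow and the tin on blue.

**Final camera checks:**
- **White pot, clay pot and tin:** upright, and within about 1.5 mm of where they started, in both fixed cameras.
- **Orange-capped jar:** upright, within about 3 mm of the cork's centre. The upward wrist force was about 5 N as it touched down, well under the 40 N limit.
- **Black-capped jar:** not moved, to within 1 mm.
- **Gripper:** open and clear above everything.

**Disagreements:**
- **Camera offsets:** the three cameras differ from each other by 2–5 mm, so I compared each with its own starting reading. The wrist camera's view of the white pot and tin was partly cut off, so its readings for those two don't count.
- **Pot width:** the rims measured about 64 mm in the gripper rather than the listed 66 mm. The picture I took of the clay pot showed a sound grip, and both pots carried without trouble.

Sign-off gives no verdict, so I don't have the judge's result.

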